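# Load the tape caddy and hang it over the rail

### The arm

A 7-joint arm with a two-finger parallel gripper is mounted at the origin on the work surface. World frame = base frame: x ahead of the robot, y to its left, z up, the work surface at z = 0. Lengths are in mm, angles in rad, forces in N, time in s.
With the tool pointing down it reaches from about 400 to 750 mm from the base axis. Payload 19.5 kg.
Tool frame: the origin (TCP) lies between the finger pads; the fingertips stand 14 mm ahead of it and the grasp point (between the pads) lies 5 mm behind it; z points along the fingers, y is the direction in which the jaws open and shut (so a half turn about z gives the same grasp; the last joint's range is limited). The gripper opens to 85 mm and grips with 20 to 120 N. Pads are 22 mm wide; open, the fingers measure 114 mm over their backs; the gripper's body (76 mm by 85 mm) begins 54 mm behind the grasp point. The pads swing forward as they close: fully open they stand 13 mm farther back than shut.
Start: joints at [-1.354, 0.707, -0.028, 1.485, 0.022, 0.951, -0.075], TCP at [147.143, 555.829, 245.268] pointing down, gripper open.
Joint ranges: [-2.71, 2.71], [-0.32, 2.16], [-1.57, 1.52], [0, 2.45], [-1.46, 4.6], [0, 2.02], [-2.83, 2.83]. Speed limits (rad/s): [1.89, 1.89, 2.57, 2.57, 3.01, 3.01, 3.01].

### API

Orientations are given as [roll, pitch, yaw] about the fixed x, y, z axes, in that order (R = Rz(yaw) Ry(pitch) Rx(roll)).
In Python, from workcell import readout, cams, r gives the robot as it stands.
- The arm moves only by the tool apply_moves, never from a script. Its argument "plan" is a list of rows, each a list of 3 entries, a list of its own where there are three numbers: the turn, a rotation vector about the tool's x, y, z scaled (see below), then the shift along the tool's x, y, z scaled (see below), then the gripper's target within -1 to 1 (fully open at 1, half-way at 0, shut at -1). A call has 1 to 20 rows; each row shifts and turns the commanded pose from where the row before left it, along the tool's axes as they then stand; what a row does not reach is not made up. The controller multiplies each number of a shift by 0.3 m and each number of a turn by 45 degrees. A row lasts 1/8 s, in which the tool goes at most 62.5 mm and 10.7 degrees, less where a joint would pass 70% of its speed; a pose out of reach is approached as far as the arm can. A call with a number of a shift or a turn outside -1 to 1 is refused whole. A call with a gripper value outside its range is refused whole. The fingers move at their own pace and stop on an object; "grip_force" is the grip in N (left out, the last holds). Time passes only in rows, so rows that do not move let the fingers close. It gives the time, the measured TCP pose, the force and the opening at its end, in the units of the state.
- readout.get_state(): the state, without advancing time (a new reading comes with each control period).
- cams.capture(name): name is "scene" or "top" or "wrist"; returns a dict with "frame" (480x640x3 uint8, red, green, blue), "range_z" (480x640 float32, mm along the optical axis (not along the pixel's ray), 0 where there is no reading), "K" (3x3 intrinsics, pixels), "T" (4x4, takes a point from camera to world coordinates). Camera axes: x right, y up, looking along -z (the intrinsics and any distortion apply to the point x, -y, -z); pixel columns grow to the right and rows downward; lengths in mm; the calibration is good to about 2 mm. A picture is of the moment at which its call begins.
- r.job_done(): hands the job in, once; it reports no verdict.
The state is a dict: "t": time; "q": joint angles; "qvel": joint speeds; "tau": joint torques, N m; "tcp_pos": TCP position; "eef_rot": TCP orientation; "ft_force": force on the tool from outside, world axes, zero at the start; "torque": the same for the moment, N m; "opening": finger opening in mm.
Only numpy, scipy, OpenCV 4.12 (cv2) and the standard library are available. Lean on these libraries where they do the work, as an engineer would, in place of code of your own. Each camera call takes 0.05 s, during which the arm holds its last target.

### The job

Lift the orange tape caddy out of its grey bin and stand it on the black mat, then slide the blue tape roll up off its spindle and lower it fully onto the caddy's post while the caddy stands there. Then take the loaded caddy by its two side legs and hang it astride the aluminium rail, sitting flat on the bar with the roll still on it. Lower things into place rather than dropping them, and leave the yellow roll, the drinks can and the green suction cup where they are.

Things in the scene. Friction and masses are not known exactly. Their poses are not given: they have to be found in the camera images.
- caddy: Orange loose inverted-U saddle, 60 (x) x 56 (y) mm, 0.3 kg, standing in the bin. Two legs 5 mm thick, 45 mm long at x = +-27.5 mm, 50 mm clear between; plate on them 6 mm thick, its top 51 mm above the feet; round steel post in its middle, 20 mm diameter, top 75 mm above the feet. Origin: centre, level with the feet; z up; the channel runs along y (along the rail when hung).
- caddy_seat (a point): Point at the centre of the underside of the caddy's plate (45 mm above its feet), which rests on the rail when hung.
- bin: Grey open bin, fixed, 84 (x) x 80 (y) x 48 mm high, walls and floor 4 mm; the caddy stands in it with about 8 mm all round, too narrow for fingers, its plate and post above the rim. Origin: centre of its underside, on the bench.
- mat: Flat black rubber mat, fixed, 150 x 150 x 3 mm. Origin: centre of its underside, on the bench.
- spindle_blue: Fixed upright spindle that holds the blue roll: steel base disc 90 mm diameter, 10 mm high; black collar 32 mm diameter up to 30 mm, on which the roll rests; steel post 20 mm diameter up to 70 mm. Origin: on its axis, on the bench.
- spindle_yellow: Like spindle_blue; it holds the yellow roll.
- roll_blue: Blue tape roll, loose: 50 mm outside diameter, 25 mm hole, 26 mm high. Origin: on its axis at its underside; z along the axis, up.
- roll_yellow: Yellow tape roll of the same size on its own spindle; to be left alone.
- rail: Fixed horizontal bar of 40 x 40 mm aluminium profile, 360 mm long along its own y, top 120 mm and underside 80 mm above the bench, on two 40 mm wide posts at y = -160 and +160 mm (so the free span is y = -140 to +140). Origin: on the bench below the bar's middle.
- rail_top (a point): Point in the middle of the rail's top face, 120 mm above the bench; axes as the rail's: y along the bar, z up.
- can: Bystander: aluminium drinks can, 66 mm diameter, 115 mm high, loose. Origin: centre of its underside.
- cup: Bystander: suction cup, loose: green bellows 52 mm diameter under an aluminium block 40 x 40 mm, with a brass fitting, 82 mm high. Origin: centre of its underside.
Not all that is in view belongs to the job. Of the things shaped like the mat, the black one is meant. There is more than one size of the caddy; the job needs the smaller.

How it is judged (in metres and radians):
On the way, in this order (a step that is already met when the one before it is completed fails the run):
1. the caddy stands on the mat, upright and released (x of caddy in the frame of mat between -0.05 and 0.05 m and y of caddy in the frame of mat between -0.05 and 0.05 m and z of caddy in the frame of mat between -0.001 and 0.007 m and angle between caddy's own z axis and vertical below 0.06 rad and contact force between the fingers and caddy below 0.3 N), for 0.2 s.
2. the blue roll sits fully down on the caddy's post and is released, the caddy standing on the mat (all of step 1 and z of roll_blue in the frame of caddy between 0.047 and 0.056 m and x of roll_blue in the frame of caddy between -0.006 and 0.006 m and y of roll_blue in the frame of caddy between -0.006 and 0.006 m and angle between the z axis of roll_blue and the z axis of caddy, either way round below 0.08 rad and contact force between the fingers and roll_blue below 0.3 N), for 0.2 s.
At the end, for the whole second after the job is handed in: Caddy released and at rest astride the rail: plate underside within 4 mm of the bar's top, 9 mm of its centre line, 150 mm of its middle, upright within 0.06 rad; blue roll on the caddy's post, underside within 5 mm of the plate, axis within 6 mm and 0.08 rad of the post's (z of caddy_seat in the frame of rail_top between -0.004 and 0.004 m and x of caddy_seat in the frame of rail_top between -0.009 and 0.009 m and y of caddy_seat in the frame of rail_top between -0.15 and 0.15 m and angle between caddy's own z axis and vertical below 0.06 rad and linear speed of each of caddy, roll_blue below 0.03 m/s and contact force between the fingers and caddy below 0.3 N and z of roll_blue in the frame of caddy between 0.047 and 0.056 m and x of roll_blue in the frame of caddy between -0.006 and 0.006 m and y of roll_blue in the frame of caddy between -0.006 and 0.006 m and angle between the z axis of roll_blue and the z axis of caddy, either way round below 0.08 rad and contact force between the fingers and roll_blue below 0.3 N); the robot touches nothing.
It fails at once if the yellow roll is moved more than 15 mm (distance of roll_yellow from where it was at the start of the episode above 0.015 m).
It fails at once if the can is moved more than 20 mm (distance of can from where it was at the start of the episode above 0.02 m).
It fails at once if the suction cup is moved more than 20 mm (distance of cup from where it was at the start of the episode above 0.02 m).
It fails at once if the caddy is dropped or thrown (moving faster than 0.6 m/s while not in the fingers) (contact force between the fingers and caddy below 0.1 N and linear speed of caddy above 0.6 m/s).
It fails at once if the blue roll is dropped or thrown (moving faster than 0.6 m/s while not in the fingers) (contact force between the fingers and roll_blue below 0.1 N and linear speed of roll_blue above 0.6 m/s).
It also fails if it takes over 72 s, if anything falls off the work surface, if the arm or the gripper's body presses on something with over 40 N, if the wrist force passes 120 N, or if a joint passes its speed limit or range.

## Working session

There is one attempt and no reset: what is moved stays moved. The work goes in short steps, Python scripts to look and compute and a tool call to move; the robot and the scene stay as the last step left them, time stands still between calls to the robot, and variables do not carry over. Pictures are saved under pics/ and viewed, and the job is handed in when it is done.

Besides the shell and the picture viewer there is one more tool, called as name([rows], argument=value, ...), one row to a line, values as JSON. apply_moves: Moves the arm, as the interface text tells. Shifts and turns lie within -1 to 1; 1 stands for 0.3 m of shift or 45 degrees of turn. Its arguments: {"type":"object","properties":{"plan":{"type":"array"},"grip_force":{"type":"number"}},"required":["plan"]}

```bash
ls; mkdir -p pics; python3 - <<'E'
from workcell import readout, cams, r
import cv2,numpy as np
s=readout.get_state()
print({k:np.round(v,3).tolist() for k,v in s.items()})
for n in ["scene","top","wrist"]:
    c=cams.capture(n); cv2.imwrite(f"pics/{n}0.png",c["frame"][:,:,::-1]); np.savez(f"pics/{n}0.npz",**c)
    print(n,np.round(c["K"],1).tolist(),np.round(c["T"],3).tolist(), [k for k in c], (c["range_z"]>0).mean())
E
```

```text
pics
{'t': 0.0, 'q': [-1.354, 0.707, -0.028, 1.485, 0.022, 0.951, -0.075], 'qvel': [0.0, 0.003, 0.0, -0.0, -0.0, -0.0, -0.003], 'tau': [-0.0, -88.324, 1.235, -23.616, 0.017, 0.007, 0.0], 'tcp_pos': [147.095, 555.617, 244.832], 'eef_rot': [-3.141, 0.0, 2.883], 'ft_force': [0.326, 0.611, -0.606], 'torque': [-0.006, -0.01, -0.017], 'opening': 85.269}
scene [[551.3, 0.0, 316.6], [0.0, 551.3, 241.7], [0.0, 0.0, 1.0]] [[0.715, -0.453, 0.533, 1144.74], [0.7, 0.463, -0.544, -710.236], [-0.001, 0.762, 0.648, 934.324], [0.0, 0.0, 0.0, 1.0]] ['frame', 'range_z', 'K', 'T'] 0.9961751302083334
top [[607.5, 0.0, 322.0], [0.0, 607.5, 241.1], [0.0, 0.0, 1.0]] [[-0.013, 0.996, -0.092, 299.554], [-1.0, -0.015, -0.019, -19.709], [-0.02, 0.092, 0.996, 1819.428], [0.0, 0.0, 0.0, 1.0]] ['frame', 'range_z', 'K', 'T'] 0.9961588541666667
wrist [[371.6, 0.0, 316.9], [0.0, 371.6, 244.6], [0.0, 0.0, 1.0]] [[0.257, -0.924, -0.284, 75.541], [0.966, 0.245, 0.077, 575.22], [-0.001, -0.294, 0.956, 373.248], [0.0, 0.0, 0.0, 1.0]] ['frame', 'range_z', 'K', 'T'] 0.9960123697916666
```

View pics/scene0.png

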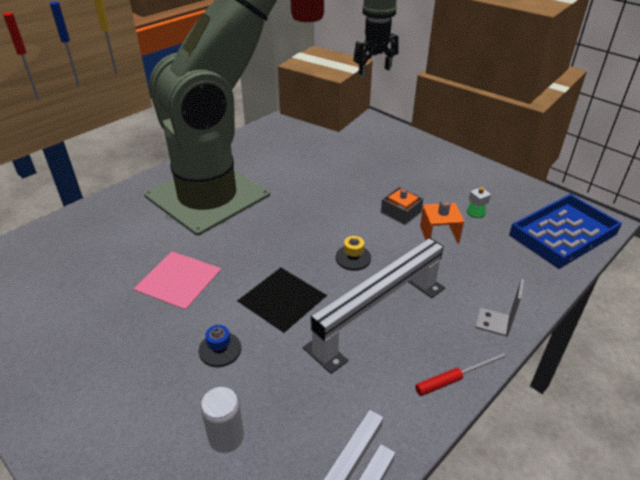

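View pics/top0.png

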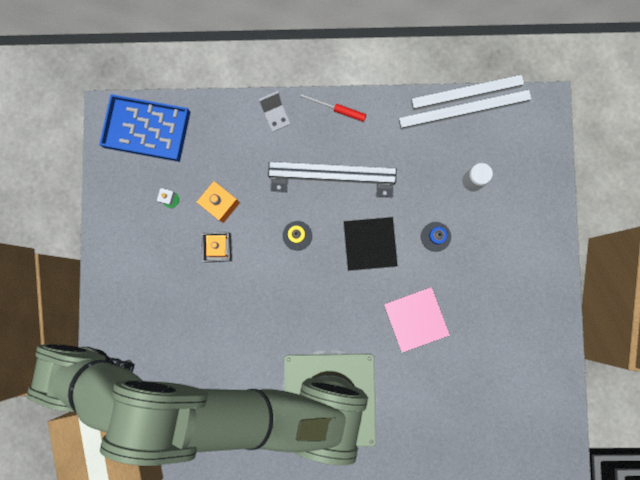

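View pics/wrist0.png

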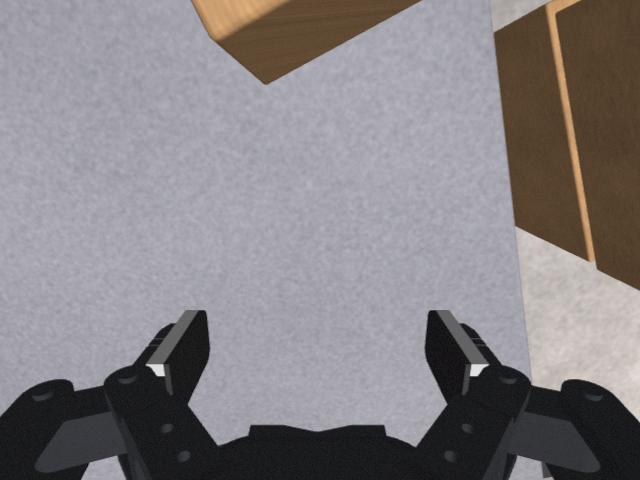

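The scene shows two orange saddles, at top-view pixels (216,246) and (217,201). The first is smaller, sits in the grey bin, and fits. The second is larger, loose and rotated, so it is a decoy. Of the two mats, black is at (371,243) and pink at (417,320). The blue roll is at (437,235), yellow roll (296,235), can (480,174) and cup (168,197).

```bash
cat > h.py <<'E'
import numpy as np,cv2
def load(n): return dict(np.load(f"pics/{n}.npz"))
def plane(c,uv,z):
    uv=np.atleast_2d(np.asarray(uv,float)); K=c["K"];T=c["T"]
    d=np.stack([(uv[:,0]-K[0,2])/K[0,0],-(uv[:,1]-K[1,2])/K[1,1],-np.ones(len(uv))],1)@T[:3,:3].T
    o=T[:3,3]; return o+d*((z-o[2])/d[:,2])[:,None]
def proj(c,p):
    p=np.atleast_2d(p); T=c["T"];K=c["K"]; q=(p-T[:3,3])@T[:3,:3]
    return np.stack([K[0,0]*q[:,0]/-q[:,2]+K[0,2], K[1,1]*-q[:,1]/-q[:,2]+K[1,2]],1)
def cloud(c):
    h,w=c["range_z"].shape; v,u=np.mgrid[:h,:w]; K=c["K"]; z=c["range_z"]
    P=np.stack([(u-K[0,2])/K[0,0]*z,-(v-K[1,2])/K[1,1]*z,-z],-1)
    return P@c["T"][:3,:3].T+c["T"][:3,3]
def hsv(c): return cv2.cvtColor(c["frame"],cv2.COLOR_RGB2HSV)
def blobs(m,amin=60):
    cs,_=cv2.findContours(m.astype(np.uint8),cv2.RETR_EXTERNAL,cv2.CHAIN_APPROX_NONE)
    return sorted([k[:,0,:].astype(np.float32) for k in cs if cv2.contourArea(k)>amin],key=lambda k:-cv2.contourArea(k))
E
python3 - <<'E'
from h import *
c=load("top0");H=hsv(c);P=cloud(c)
def show(name,m,z,box=None,amin=30):
    for k in blobs(m,amin):
        w=plane(c,k,z)[:,:2].astype(np.float32); r=cv2.minAreaRect(w)
        print(name,k.mean(0).round(0),"rect c",np.round(r[0],1),"sz",np.round(r[1],1),"ang",round(r[2],1))
h,s,v=H[...,0],H[...,1],H[...,2]
show("orange",(h>5)&(h<22)&(s>150)&(v>150)&(np.arange(640)[None]<260)&(np.arange(640)[None]>180),55)
show("blue",(h>105)&(h<130)&(s>130)&(np.arange(640)[None]>400),56)
show("yellow",(h>23)&(h<35)&(s>150),56)
show("black",(v<40)&(np.arange(640)[None]>340)&(np.arange(640)[None]<400)&(np.arange(480)[:,None]<280)&(np.arange(480)[:,None]>210),3)
# heights
for nm,z0,z1 in [("rail",112,128),("h>45",45,70)]:
    m=(P[...,2]>z0)&(P[...,2]<z1)&(P[...,0]>350)
    for k in blobs(m,15):
        w=plane(c,k,(z0+z1)/2)[:,:2].astype(np.float32); r=cv2.minAreaRect(w); print(nm,k.mean(0).round(0),np.round(r[0],1),np.round(r[1],1),round(r[2],1))
for uv in [(216,238),(217,196),(371,243),(332,168),(437,229),(480,174)]: print(uv,P[uv[1],uv[0]].round(1))
f=c["frame"][:,:,::-1]
cv2.imwrite("pics/crop1.png",np.hstack([cv2.resize(f[175:275,150:250],(400,400),interpolation=2),cv2.resize(f[190:270,395:475],(400,400),interpolation=2)]))
E
```

```text
orange [216. 201.] rect c [588.2 323.3] sz [86.  77.7] ang 50.7
orange [216. 246.] rect c [454.7 325.9] sz [55.8 55.8] ang 0.1
blue [438. 235.] rect c [ 476.1 -323.5] sz [52.2 46.8] ang 89.1
yellow [297. 234.] rect c [485.2  86.8] sz [41.  47.1] ang 89.4
black [370. 245.] rect c [ 459.9 -128.7] sz [144.  144.1] ang 4.2
rail [331. 172.] [652.8 -15.8] [363.5  42.2] 85.9
rail [481. 174.] [ 643.8 -438.7] [56.5 57.3] 89.0
rail [268.  96.] [877.8 162.5] [10.5 59.4] 21.3
h>45 [215. 246.] [453.5 325.9] [55.9 58.7] 89.2
h>45 [438. 235.] [ 475.9 -321.8] [49.3 46.7] 89.1
h>45 [296. 234.] [484.7  91.2] [47.2 48.2] 71.0
h>45 [165. 196.] [602.1 475. ] [46.7 40.8] 73.9
h>45 [227. 209.] [564.5 297.3] [25.6 77.4] 50.5
h>45 [271. 104.] [876.9 162.6] [13.2 59.2] 21.9
h>45 [470. 182.] [ 630.1 -421.2] [62.5 25.7] 35.2
(216, 238) [477.  324.3  55.8]
(217, 196) [594.5 314.   95.6]
(371, 243) [ 460.4 -131.9    1.5]
(332, 168) [665.3 -18.3 120.8]
(437, 229) [ 493.  -320.2   61.3]
(480, 174) [ 641.1 -436.1  119.3]
```

View pics/crop1.png

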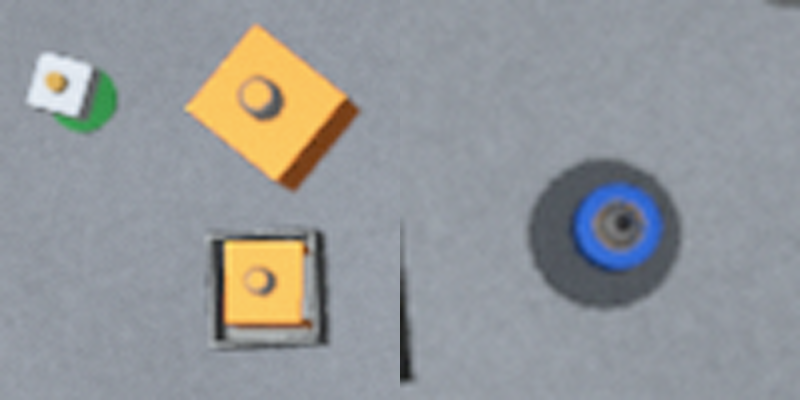

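apply_moves([
  [[0,0,0],[-0.1185,-0.048,0],1],
  [[0,0,0],[-0.1185,-0.048,0],1],
  [[0,0,0],[-0.1185,-0.048,0],1],
  [[0,0,0],[-0.1185,-0.048,0],1],
  [[0,0,0],[-0.1185,-0.048,0],1],
  [[0,0,0],[-0.1185,-0.048,0],1],
  [[0,0,0],[-0.1185,-0.048,0],1],
  [[0,0,0],[-0.1185,-0.048,0],1],
  [[0,0,0],[-0.1185,-0.048,0],1],
  [[0,0,0],[-0.1185,-0.048,0],1],
  [[0,0,0.209],[0,0,0],1],
  [[0,0,0.209],[0,0,0],1],
  [[0,0,0.209],[0,0,0],1],
  [[0,0,0.209],[0,0,0],1],
  [[0,0,0.209],[0,0,0],1],
  [[0,0,0.209],[0,0,0],1],
  [[0,0,0.209],[0,0,0],1],
  [[0,0,0.209],[0,0,0],1],
  [[0,0,0],[0,0,0],1],
])

```text
t: 2.52
tcp_pos: [453.8, 325.8, 245.1]
eef_rot: [-3.141, 0.001, 1.571]
ft_force: [0.3, 0.6, 0.4]
opening: 85.5
```

```bash
cat > snap.py <<'E'
import sys; from workcell import readout,cams; from h import *
def snap(n,tag):
    c=cams.capture(n); np.savez(f"pics/{n}{tag}.npz",**c); cv2.imwrite(f"pics/{n}{tag}.png",c["frame"][:,:,::-1]); return c
def st():
    s=readout.get_state(); print({k:np.round(s[k],3).tolist() for k in ["t","q","tcp_pos","eef_rot","ft_force","opening"]}); return s
def go(x,y,z,yaw=None):
    s=readout.get_state(); w=s["eef_rot"][2]; d=np.array([x,y,z])-s["tcp_pos"]
    t=np.array([np.cos(w)*d[0]+np.sin(w)*d[1], np.sin(w)*d[0]-np.cos(w)*d[1], -d[2]])
    print("units tool xyz",np.round(t/300,4),"len mm",np.linalg.norm(d).round(1), "turn z", None if yaw is None else round((np.degrees(w)-yaw)/45,4))
if __name__=="__main__":
    st(); [snap(n,sys.argv[1]) for n in sys.argv[2:]]
E
python3 snap.py 1 wrist
```

```text
{'t': 2.525, 'q': [-0.837, 0.703, 0.308, 1.552, -0.247, 0.926, -0.448], 'tcp_pos': [453.755, 325.773, 245.082], 'eef_rot': [-3.141, 0.001, 1.571], 'ft_force': [0.299, 0.616, 0.387], 'opening': 85.52}
```

View pics/wrist1.png

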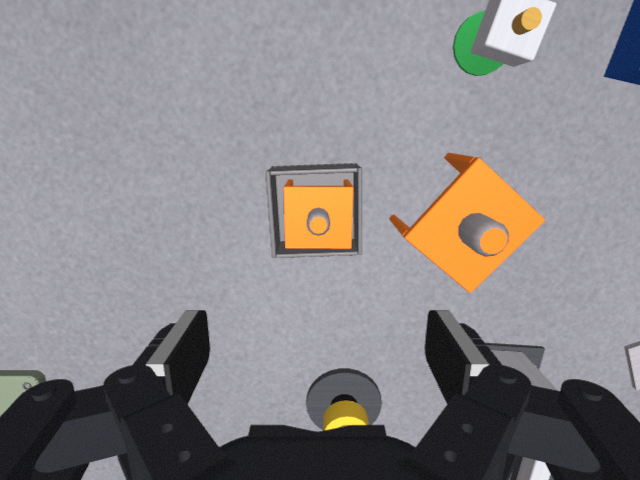

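The wrist view shows the small caddy in the bin at (319,217). Its legs are at the left and right, at (289,183) and (348,183), so its x axis lies along world x. The larger saddle is the decoy at (485,225).

```bash
python3 - <<'E'
from snap import *
c=load("wrist1");H=hsv(c);h,s,v=[H[...,i] for i in range(3)]
m=((h>5)&(h<22)&(s>150)&(v>150)); m[:, :270]=0; m[:,365:]=0; m[:170]=0;m[260:]=0
for k in blobs(m,20):
    w=plane(c,k,55)[:,:2].astype(np.float32); r=cv2.minAreaRect(w); print(len(k),k.mean(0),r, w.min(0),w.max(0))
P=cloud(c); q=P[160:260,270:365].reshape(-1,3)
t=q[(q[:,2]>74)&(q[:,2]<84)]; print("post top",t.mean(0),t.min(0),t.max(0),len(t))
t=q[(q[:,2]>52)&(q[:,2]<58)]; print("plate",(t.min(0)+t.max(0))/2,t.min(0),t.max(0),len(t))
f=c["frame"][:,:,::-1]; cv2.imwrite("pics/crop2.png",cv2.resize(f[150:270,260:380],(600,600),interpolation=2))
go(454,326,120)
E
```

```text
276 [318.22827 213.91667] ((455.7004699707031, 330.0802001953125), (60.74189376831055, 59.76646423339844), 89.93407440185547) [425.8192  299.68246] [485.6068 360.4807]
post top [455.19980662 328.87800062  76.58329423] [445.54971025 318.34810267  74.01102842] [464.61015613 337.23296772  80.05553638] 217
plate [455.10509662 327.18440619  54.74333541] [425.04568879 298.98380776  52.03479575] [485.16450446 355.38500462  57.45187507] 3964
units tool xyz [0.0009 0.0006 0.417 ] len mm 125.1 turn z None
```

View pics/crop2.png

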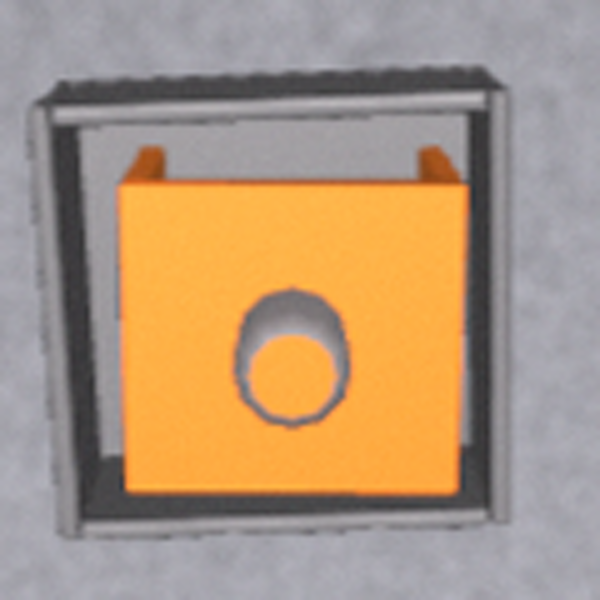

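apply_moves([
  [[0,0,0],[0.0057,0.005,0.1],0.1],
  [[0,0,0],[0,0,0.1],0.1],
  [[0,0,0],[0,0,0.1],0.1],
  [[0,0,0],[0,0,0.1],0.1],
  [[0,0,0],[0,0,0.08],0.1],
  [[0,0,0],[0,0,0.06],0.1],
  [[0,0,0],[0,0,0.033],0.1],
  [[0,0,0],[0,0,0],-1],
  [[0,0,0],[0,0,0],-1],
  [[0,0,0],[0,0,0],-1],
  [[0,0,0],[0,0,0],-1],
  [[0,0,0],[0,0,0],-1],
  [[0,0,0],[0,0,0],-1],
], grip_force=50)

```text
t: 4.2
tcp_pos: [455.4, 327.5, 73.9]
eef_rot: [3.141, -0.0, 1.57]
ft_force: [-3.6, -1.9, 7.1]
opening: 17.5
```

```bash
python3 snap.py 2 wrist
```

```text
{'t': 4.2, 'q': [-0.783, 0.949, 0.201, 1.703, -0.331, 0.523, -0.376], 'tcp_pos': [455.392, 327.482, 73.904], 'eef_rot': [3.141, -0.0, 1.57], 'ft_force': [-3.552, -1.87, 7.09], 'opening': 17.479}
```

View pics/wrist2.png

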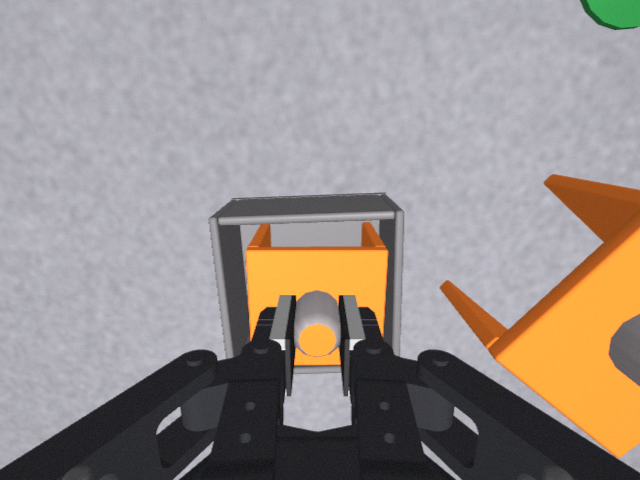

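The pads hold the post at (317,325) in view.

apply_moves([
  [[0,0,0],[0,0,-0.02],-1],
  [[0,0,0],[0,0,-0.05],-1],
  [[0,0,0],[0,0,-0.08],-1],
  [[0,0,0],[0,0,-0.1],-1],
  [[0,0,0],[0,0,-0.05],-1],
  [[0,0,0],[0,0,0],-1],
])

```text
t: 5.0
tcp_pos: [455.7, 327.6, 164.2]
eef_rot: [3.14, -0.001, 1.57]
ft_force: [0.5, 0.2, -5.3]
opening: 17.7
```

```bash
python3 snap.py 3 wrist; python3 -c "
from snap import *
go(460,-129,170)"
```

```text
{'t': 5.0, 'q': [-0.815, 0.811, 0.265, 1.644, -0.291, 0.725, -0.411], 'tcp_pos': [455.654, 327.581, 164.154], 'eef_rot': [3.14, -0.001, 1.57], 'ft_force': [0.528, 0.196, -5.341], 'opening': 17.685}
units tool xyz [-1.5213  0.0171 -0.0227] len mm 456.5 turn z None
```

View pics/wrist3.png

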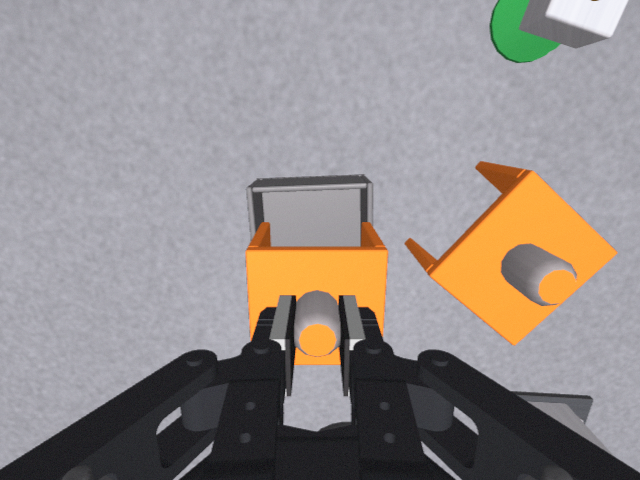

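apply_moves([
  [[0,0,0],[0,0.0145,-0.08],-1],
  [[0,0,0],[-0.1,0,0],-1],
  [[0,0,0],[-0.14,0,0],-1],
  [[0,0,0],[-0.14,0,0],-1],
  [[0,0,0],[-0.14,0,0],-1],
  [[0,0,0],[-0.14,0,0],-1],
  [[0,0,0],[-0.14,0,0],-1],
  [[0,0,0],[-0.14,0,0],-1],
  [[0,0,0],[-0.14,0,0],-1],
  [[0,0,0],[-0.14,0,0],-1],
  [[0,0,0],[-0.14,0,0],-1],
  [[0,0,0],[-0.1,0,0],-1],
  [[0,0,0],[-0.06,0,0],-1],
  [[0,0,0],[0,0,0.1],-1],
  [[0,0,0],[0,0,0.1],-1],
  [[0,0,0],[0,0,0.08],-1],
  [[0,0,0],[0,0,0.05],-1],
  [[0,0,0],[0,0,0.02],-1],
  [[0,0,0],[0,0,0],-1],
])

```text
t: 7.42
tcp_pos: [459.0, -128.7, 82.1]
eef_rot: [-3.141, -0.0, 1.569]
ft_force: [0.3, -0.2, -3.4]
opening: 17.8
```

```bash
python3 snap.py 4 wrist; python3 -c "
from snap import *
go(460,-129,73)"
```

```text
{'t': 7.425, 'q': [0.17, 0.857, 0.066, 1.998, -0.173, 0.292, 0.378], 'tcp_pos': [459.037, -128.661, 82.13], 'eef_rot': [-3.141, -0.0, 1.569], 'ft_force': [0.26, -0.168, -3.424], 'opening': 17.797}
units tool xyz [-0.001   0.0025  0.0318] len mm 9.6 turn z None
```

View pics/wrist4.png

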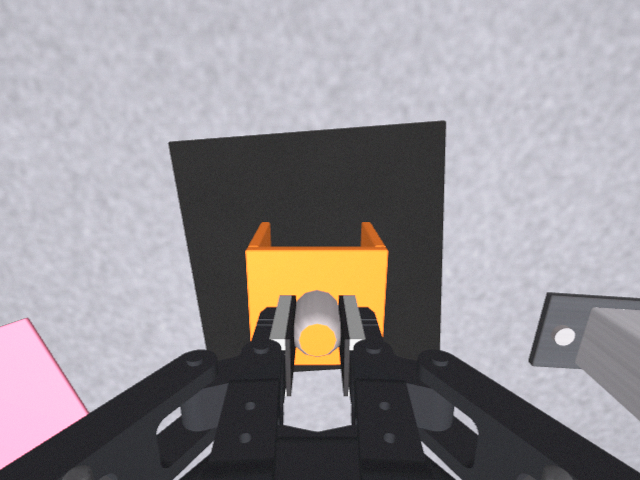

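The caddy is above the black mat, roughly central (plate at (317,305), mat from x=170 to 445). I'll lower it gently.

apply_moves([
  [[0,0,0],[0,0,0.012],-1],
  [[0,0,0],[0,0,0.01],-1],
  [[0,0,0],[0,0,0.006],-1],
  [[0,0,0],[0,0,0.003],-1],
  [[0,0,0],[0,0,0],-1],
])

```text
t: 8.1
tcp_pos: [459.2, -128.7, 73.1]
eef_rot: [-3.142, 0.0, 1.57]
ft_force: [-0.1, 0.8, -3.7]
opening: 17.6
```

```bash
python3 snap.py 5
```

```text
{'t': 8.1, 'q': [0.173, 0.875, 0.06, 2.002, -0.175, 0.269, 0.379], 'tcp_pos': [459.246, -128.674, 73.137], 'eef_rot': [-3.142, 0.0, 1.57], 'ft_force': [-0.086, 0.843, -3.69], 'opening': 17.593}
```

Still -3.7 N, so it is not bearing yet. I'll go down in small steps.

apply_moves([
  [[0,0,0],[0,0,0.003],-1],
  [[0,0,0],[0,0,0],-1],
])

```text
t: 8.35
tcp_pos: [458.9, -128.8, 72.7]
eef_rot: [-3.141, 0.0, 1.569]
ft_force: [-4.8, 1.3, 13.1]
opening: 17.7
```

apply_moves([
  [[0,0,0],[0,0,0.003],-1],
  [[0,0,0],[0,0,0],-1],
])

```text
t: 8.6
tcp_pos: [458.7, -128.8, 72.4]
eef_rot: [-3.141, 0.0, 1.569]
ft_force: [-9.8, 1.2, 33.5]
opening: 18.2
```

Contact. I'll back off a little, open, and rise.

apply_moves([
  [[0,0,0],[0,0,-0.004],-1],
  [[0,0,0],[0,0,0],-0.3],
  [[0,0,0],[0,0,0],0],
  [[0,0,0],[0,0,0],0],
  [[0,0,0],[0,0,0],0],
  [[0,0,0],[0,0,-0.05],0],
  [[0,0,0],[0,0,-0.1],0],
  [[0,0,0],[0,0,-0.15],0],
  [[0,0,0],[0,0,-0.15],0],
  [[0,0,0],[0,0,-0.1],0],
  [[0,0,0],[0,0,0],0],
])

```text
t: 9.98
tcp_pos: [459.7, -128.8, 240.1]
eef_rot: [3.138, 0.001, 1.57]
ft_force: [1.2, -0.2, -0.8]
opening: 42.8
```

```bash
python3 snap.py 6 wrist scene; python3 - <<'E'
from snap import *
c=load("wrist6");P=cloud(c); H=hsv(c);h,s,v=[H[...,i] for i in range(3)]
m=((h>5)&(h<22)&(s>150)&(v>150))
for k in blobs(m,20):
    w=plane(c,k,54)[:,:2].astype(np.float32); print(k.mean(0),cv2.minAreaRect(w))
q=P.reshape(-1,3);q=q[(abs(q[:,0]-460)<45)&(abs(q[:,1]+129)<45)]
t=q[(q[:,2]>73)&(q[:,2]<85)]; print("post top",(t.min(0)+t.max(0))/2,t.min(0),t.max(0),len(t))
t=q[(q[:,2]>50)&(q[:,2]<58)]; print("plate",(t.min(0)+t.max(0))/2,t.min(0),t.max(0),len(t))
go(476,-322,200)
E
```

```text
{'t': 9.975, 'q': [0.115, 0.578, 0.157, 1.843, -0.129, 0.727, 0.341], 'tcp_pos': [459.694, -128.768, 240.069], 'eef_rot': [3.138, 0.001, 1.57], 'ft_force': [1.221, -0.197, -0.826], 'opening': 42.79}
[314.59854 217.19708] ((459.37091064453125, -125.82439422607422), (61.126182556152344, 60.35985565185547), 89.80029296875)
post top [ 459.21198311 -128.91665466   76.19691382] [ 449.79196633 -138.69346625   73.10314304] [ 468.63199989 -119.13984308   79.2906846 ] 211
plate [ 458.97706636 -128.89724341   54.00620767] [ 428.91391997 -157.14788435   50.05281479] [ 489.04021274 -100.64660247   57.95960056] 4045
units tool xyz [-0.6448  0.0572  0.1262] len mm 197.8 turn z None
```

View pics/wrist6.png

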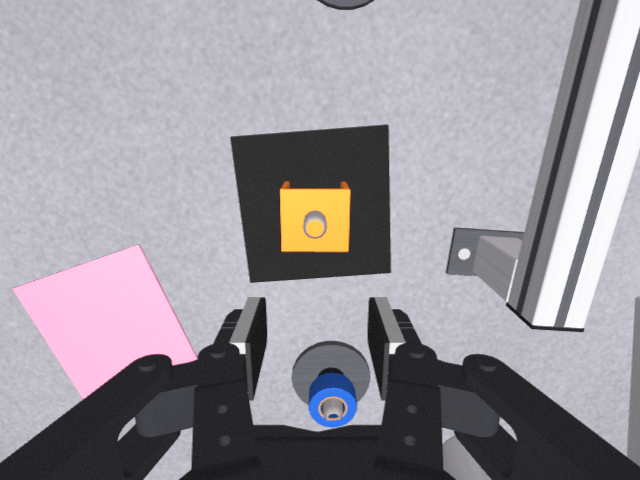

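The caddy stands upright on the black mat (plate at (315,220)), and the fingers are clear. Next I go above the blue roll.

apply_moves([
  [[0,0,0],[-0.1,0.0114,0],0.6],
  [[0,0,0],[-0.15,0.0114,0],1],
  [[0,0,0],[-0.15,0.0114,0],1],
  [[0,0,0],[-0.15,0.0114,0],1],
  [[0,0,0],[-0.095,0.0114,0],1],
  [[0,0,0],[0,0,0.1],1],
  [[0,0,0],[0,0,0],1],
])

```text
t: 10.95
tcp_pos: [475.1, -321.6, 205.5]
eef_rot: [-3.138, -0.002, 1.569]
ft_force: [0.1, 0.1, 0.9]
opening: 85.6
```

```bash
python3 snap.py 7 wrist; python3 - <<'E'
from snap import *
c=load("wrist7");P=cloud(c); H=hsv(c);h,s,v=[H[...,i] for i in range(3)]
m=((h>105)&(h<130)&(s>130))
for k in blobs(m,100): print(k.mean(0),len(k))
q=P.reshape(-1,3);hm=m.reshape(-1); near=(np.hypot(q[:,0]-476,q[:,1]+322)<60)
t=q[near&hm&(q[:,2]>53)&(q[:,2]<60)]; print("roll top",(t.min(0)+t.max(0))/2,t.min(0),t.max(0),len(t), np.median(t[:,2]))
cc=cv2.minEnclosingCircle(t[:,:2].astype(np.float32)); print(cc)
t=q[near&(q[:,2]>66)&(q[:,2]<76)]; print("post top",(t.min(0)+t.max(0))/2,t.min(0),t.max(0),len(t))
t=q[near&(q[:,2]>5)&(q[:,2]<15)]; print("base",(t.min(0)+t.max(0))/2,t.min(0),t.max(0),len(t))
go(476,-322,47)
E
```

```text
{'t': 10.95, 'q': [0.48, 0.759, 0.117, 1.542, -0.108, 0.852, 0.636], 'tcp_pos': [475.125, -321.6, 205.543], 'eef_rot': [-3.138, -0.002, 1.569], 'ft_force': [0.123, 0.052, 0.908], 'opening': 85.648}
[318.7569  232.07735] 181
roll top [ 477.02001319 -323.67940508   55.52031107] [ 452.76746712 -348.2796235    53.01716304] [ 501.27255925 -299.07918667   58.02345911] 1883 55.68773393563549
((476.5866394042969, -323.8353576660156), 24.891908645629883)
post top [ 476.66249041 -323.94114827   68.64105628] [ 468.02818785 -332.53414889   66.00801901] [ 485.29679297 -315.34814766   71.27409354] 175
base [ 476.46910887 -323.57868932    8.63806012] [ 431.78435922 -367.74528852    5.03624134] [ 521.15385852 -279.41209012   12.2398789 ] 4304
units tool xyz [-0.0007  0.0009  0.5333] len mm 160.0 turn z None
```

View pics/wrist7.png

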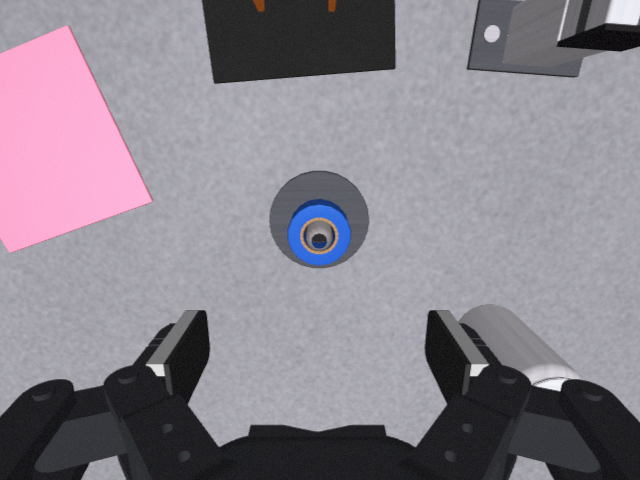

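apply_moves([
  [[0,0,0],[-0.0075,0.005,0.1],0.8],
  [[0,0,0],[0,0,0.12],0.8],
  [[0,0,0],[0,0,0.12],0.8],
  [[0,0,0],[0,0,0.1],0.8],
  [[0,0,0],[0,0,0.06],0.8],
  [[0,0,0],[0,0,0.028],0.8],
  [[0,0,0],[0,0,0],0.8],
  [[0,0,0],[0,0,0],-1],
  [[0,0,0],[0,0,0],-1],
  [[0,0,0],[0,0,0],-1],
  [[0,0,0],[0,0,0],-1],
  [[0,0,0],[0,0,0],-1],
], grip_force=40)

```text
t: 12.5
tcp_pos: [478.0, -324.7, 50.2]
eef_rot: [3.141, 0.001, 1.57]
ft_force: [-1.6, 0.9, 11.4]
opening: 48.3
```

```bash
python3 snap.py 8 wrist
```

```text
{'t': 12.5, 'q': [0.503, 0.993, 0.076, 1.645, -0.131, 0.507, 0.658], 'tcp_pos': [477.954, -324.661, 50.248], 'eef_rot': [3.141, 0.001, 1.57], 'ft_force': [-1.623, 0.854, 11.431], 'opening': 48.266}
```

View pics/wrist8.png

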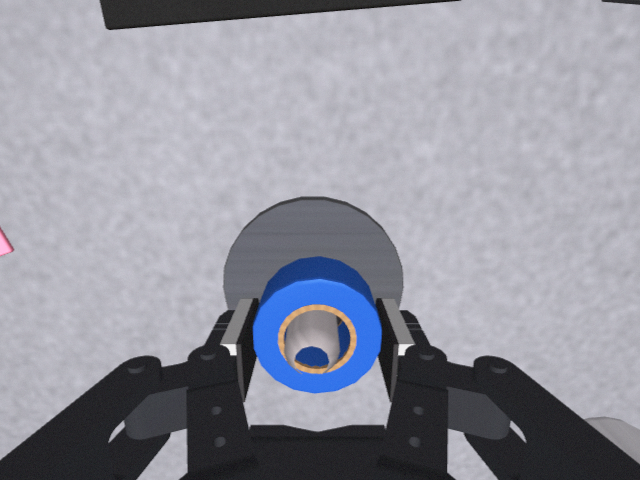

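The roll is between the pads, with its top ring at (317,338). Lifting.

apply_moves([
  [[0,0,0],[0,0,-0.02],-1],
  [[0,0,0],[0,0,-0.05],-1],
  [[0,0,0],[0,0,-0.08],-1],
  [[0,0,0],[0,0,-0.1],-1],
  [[0,0,0],[0,0,-0.08],-1],
  [[0,0,0],[0,0,0],-1],
])

```text
t: 13.3
tcp_pos: [478.2, -324.9, 150.4]
eef_rot: [3.139, 0.002, 1.57]
ft_force: [0.2, 0.7, -2.2]
opening: 47.9
```

```bash
python3 snap.py 9 wrist; python3 - <<'E'
from snap import *
s=readout.get_state(); p=s["tcp_pos"]
c=load("wrist9");P=cloud(c); H=hsv(c);h,s,v=[H[...,i] for i in range(3)]
m=((h>100)&(h<130)&(s>130)); q=P.reshape(-1,3)[m.reshape(-1)]
q=q[np.hypot(q[:,0]-p[0],q[:,1]-p[1])<50]; print(np.percentile(q[:,2],[1,5,25,50,75,90,99]))
t=q[q[:,2]>np.percentile(q[:,2],90)-4]; print(cv2.minEnclosingCircle(t[:,:2].astype(np.float32)),np.median(t[:,2]),"tcp",p)
A=np.c_[t[:,:2]-p[:2],np.ones(len(t))]; print("plane tilt",np.linalg.lstsq(A,t[:,2],rcond=None)[0])
go(459.2,-128.9,130)
E
```

```text
{'t': 13.3, 'q': [0.489, 0.837, 0.104, 1.592, -0.118, 0.716, 0.647], 'tcp_pos': [478.212, -324.86, 150.398], 'eef_rot': [3.139, 0.002, 1.57], 'ft_force': [0.241, 0.673, -2.152], 'opening': 47.919}
[132.96572983 136.25093313 149.42876196 155.26723725 155.8661165
 156.28032853 156.9363249 ]
((479.49853515625, -324.2633972167969), 25.32084083557129) 155.64041741559925 tcp [ 477.77771709 -324.51805403  149.02891762]
plane tilt [ 5.03907829e-04 -6.30197253e-03  1.55550798e+02]
units tool xyz [ 0.652  -0.0627  0.0634] len mm 197.4 turn z None
```

View pics/wrist9.png

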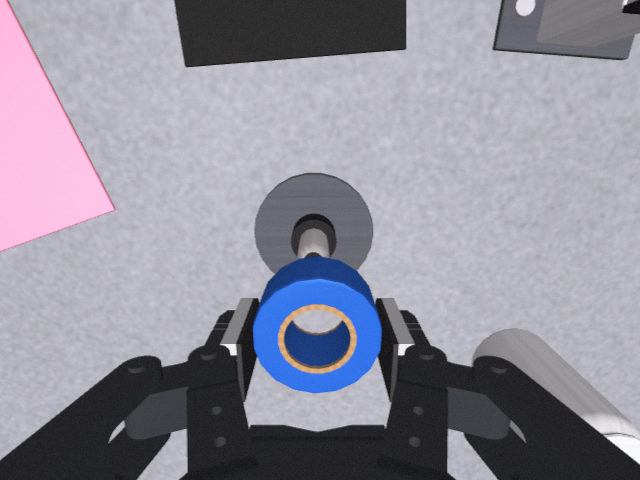

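apply_moves([
  [[0,0,0],[0.06,-0.0105,0],-1],
  [[0,0,0],[0.12,-0.0105,0],-1],
  [[0,0,0],[0.14,-0.0105,0],-1],
  [[0,0,0],[0.14,-0.0105,0],-1],
  [[0,0,0],[0.12,-0.0105,0],-1],
  [[0,0,0],[0.0713,-0.0105,0],-1],
  [[0,0,0],[0,0,0.06],-1],
  [[0,0,0],[0,0,0.05],-1],
  [[0,0,0],[0,0,0],-1],
  [[0,0,0],[0,0,0],-1],
])

```text
t: 14.6
tcp_pos: [458.9, -129.1, 115.4]
eef_rot: [-3.141, 0.0, 1.569]
ft_force: [-0.1, 0.2, -1.3]
opening: 47.8
```

```bash
python3 snap.py 10 wrist scene; python3 - <<'E'
from snap import *
p=readout.get_state()["tcp_pos"]
c=load("wrist10");P=cloud(c); H=hsv(c);h,s,v=[H[...,i] for i in range(3)]
m=((h>100)&(h<130)&(s>130)); q=P.reshape(-1,3)[m.reshape(-1)]
t=q[q[:,2]>np.percentile(q[:,2],80)-5]; print("roll",cv2.minEnclosingCircle(t[:,:2].astype(np.float32)),np.median(t[:,2]),"tcp",p)
q=P.reshape(-1,3);q=q[(abs(q[:,0]-460)<45)&(abs(q[:,1]+129)<45)]
t=q[(q[:,2]>50)&(q[:,2]<58)]; print("plate",t.min(0),t.max(0),len(t))
f=c["frame"][:,:,::-1]; a=cv2.resize(f[220:420,220:420],(600,600),interpolation=2); cv2.imwrite("pics/c10.png",a)
f=load("scene10")["frame"][:,:,::-1]; cv2.imwrite("pics/s10.png",cv2.resize(f[200:350,180:380],(800,600),interpolation=2))
E
```

```text
{'t': 14.6, 'q': [0.148, 0.794, 0.107, 1.98, -0.207, 0.378, 0.414], 'tcp_pos': [458.897, -129.107, 115.361], 'eef_rot': [-3.141, 0.0, 1.569], 'ft_force': [-0.127, 0.221, -1.325], 'opening': 47.829}
roll ((458.5928955078125, -103.5097885131836), 49.79663848876953) 120.63968936482819 tcp [ 459.08833973 -129.11112685  115.56376184]
plate [ 429.08945068 -156.95839789   50.00607834] [ 489.20152358 -100.501102     55.77312889] 5123
```

View pics/c10.png

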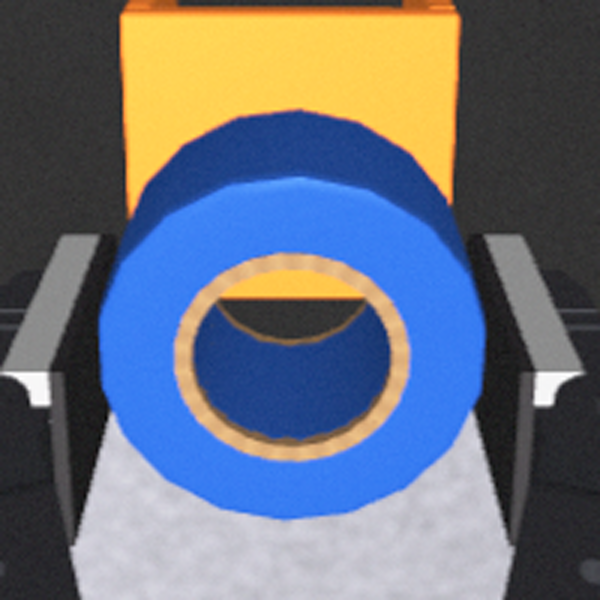

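View pics/s10.png

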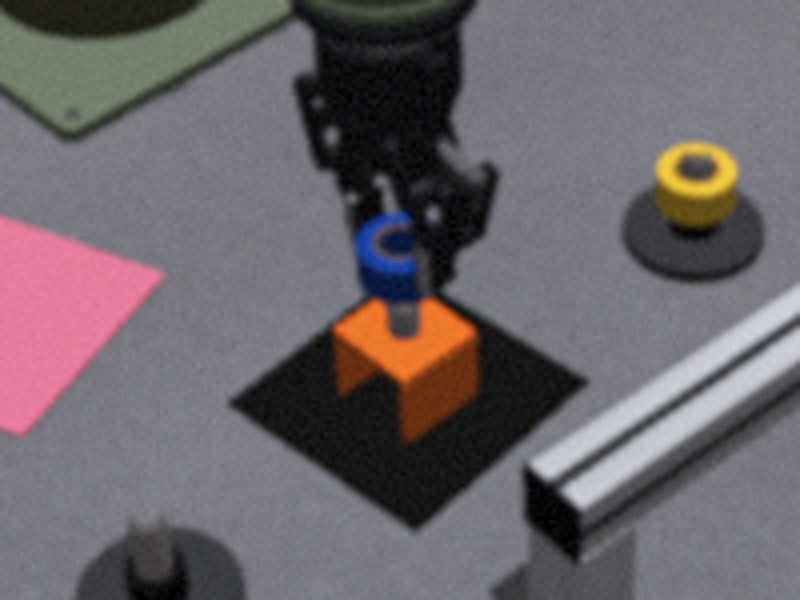

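```bash
python3 - <<'E'
from snap import *
for tag,z in (("9",156.0),("10",121.0)):
    c=load("wrist"+tag);H=hsv(c);h,s,v=[H[...,i] for i in range(3)]
    f=c["frame"].astype(int); P=cloud(c)
    m=(abs(P[...,2]-z)<3)&((h>100)&(h<130)&(s>100)); m[:280]=m[:280]; 
    u=np.argwhere(m)[:,::-1]; u=u[(u[:,0]>240)&(u[:,0]<395)]
    w=plane(c,u,z)[:,:2].astype(np.float32)
    if tag=="10": w=w[(abs(w[:,0]-459)<30)&(abs(w[:,1]+129)<30)]
    print(tag,"outer",cv2.minEnclosingCircle(w),w.min(0),w.max(0))
    m=(h>8)&(h<20)&(s>60)&(s<170)&(v>120); m[:300]=0;m[376:]=0;m[:,:275]=0;m[:,360:]=0
    k=blobs(cv2.morphologyEx(m.astype(np.uint8),cv2.MORPH_CLOSE,np.ones((3,3))),50)
    for b in k[:2]:
        e=cv2.fitEllipse(b); print(e, plane(c,[e[0]],z), cv2.minEnclosingCircle(plane(c,b,z)[:,:2].astype(np.float32)))
E
```

```text
9 outer ((479.07275390625, -323.2322692871094), 25.064586639404297) [ 454.93787 -348.06656] [ 503.35284 -298.1723 ]
((316.8089599609375, 338.4661865234375), (67.59605407714844, 76.57929229736328), 90.28388214111328) [[ 479.06228314 -324.10577787  156.        ]] ((479.0492858886719, -324.540771484375), 14.628583908081055)
10 outer ((459.5936279296875, -127.61469268798828), 25.00065040588379) [ 435.65936 -152.28581] [ 484.0892  -102.82141]
((316.8232727050781, 338.5615539550781), (67.59635925292969, 76.6125717163086), 89.79557037353516) [[ 459.79869972 -128.40356886  121.        ]] ((459.7459716796875, -128.8537139892578), 14.625280380249023)
```

apply_moves([
  [[0,0,0],[-0.0017,-0.0017,0.03],-1],
  [[0,0,0],[0,0,0.03],-1],
  [[0,0,0],[0,0,0.03],-1],
  [[0,0,0],[0,0,0.02],-1],
  [[0,0,0],[0,0,0.01],-1],
  [[0,0,0],[0,0,0.006],-1],
  [[0,0,0],[0,0,0],-1],
])

```text
t: 15.58
tcp_pos: [458.4, -129.5, 77.4]
eef_rot: [3.142, 0.0, 1.57]
ft_force: [-0.1, -0.6, -0.8]
opening: 48.1
```

apply_moves([
  [[0,0,0],[0,0,0.005],-1],
  [[0,0,0],[0,0,0.003],-1],
  [[0,0,0],[0,0,0],-1],
])

```text
t: 15.95
tcp_pos: [458.4, -129.5, 74.9]
eef_rot: [-3.142, 0.0, 1.57]
ft_force: [0.3, 0.5, -0.3]
opening: 48.6
```

apply_moves([
  [[0,0,0],[0,0,0.003],-1],
  [[0,0,0],[0,0,0],-1],
])

```text
t: 16.2
tcp_pos: [458.5, -129.6, 74.3]
eef_rot: [3.141, 0.0, 1.57]
ft_force: [-1.3, 0.0, 7.3]
opening: 47.9
```

Seated (7 N). Releasing and rising.

apply_moves([
  [[0,0,0],[0,0,0],0.5],
  [[0,0,0],[0,0,0],1],
  [[0,0,0],[0,0,0],1],
  [[0,0,0],[0,0,0],1],
  [[0,0,0],[0,0,-0.05],1],
  [[0,0,0],[0,0,-0.1],1],
  [[0,0,0],[0,0,-0.15],1],
  [[0,0,0],[0,0,-0.12],1],
  [[0,0,0],[0,0,0],1],
])

```text
t: 17.32
tcp_pos: [459.1, -129.7, 203.0]
eef_rot: [3.137, 0.001, 1.57]
ft_force: [-0.5, -0.4, -1.1]
opening: 85.3
```

```bash
python3 snap.py 11 wrist scene; python3 - <<'E'
from snap import *
c=load("wrist11");P=cloud(c); H=hsv(c);h,s,v=[H[...,i] for i in range(3)]
q=P.reshape(-1,3);b=((h>100)&(h<130)&(s>130)).reshape(-1); near=(abs(q[:,0]-460)<45)&(abs(q[:,1]+129)<45)
t=q[near&b&(q[:,2]>76)]; print("roll",cv2.minEnclosingCircle(t[:,:2].astype(np.float32)),np.median(t[:,2]))
t=q[near&(q[:,2]>50)&(q[:,2]<58)]; print("plate",(t.min(0)+t.max(0))/2,t.min(0),t.max(0),len(t))
m=((h>5)&(h<22)&(s>150)&(v>150))
for k in blobs(m,50): print(k.mean(0),cv2.minAreaRect(plane(c,k,54)[:,:2].astype(np.float32)))
# rail
t=q[(q[:,2]>115)&(q[:,2]<126)&(q[:,0]>560)]; print(len(t), t.min(0) if len(t) else 0)
f=load("scene11")["frame"][:,:,::-1]; cv2.imwrite("pics/s11.png",cv2.resize(f[200:350,180:380],(800,600),interpolation=2))
go(459,-129,30)
E
```

```text
{'t': 17.325, 'q': [0.11, 0.637, 0.17, 1.897, -0.175, 0.617, 0.39], 'tcp_pos': [459.123, -129.687, 203.009], 'eef_rot': [3.137, 0.001, 1.57], 'ft_force': [-0.478, -0.426, -1.069], 'opening': 85.341}
roll ((459.33782958984375, -128.8751983642578), 24.79871940612793) 79.61811654279327
plate [ 458.92673093 -128.53162032   53.96239567] [ 428.76209414 -156.49149681   50.03001603] [ 489.09136771 -100.57174383   57.89477532] 2080
[313.41177 220.1706 ] ((459.3686218261719, -125.54903411865234), (62.669559478759766, 60.287269592285156), 89.78316497802734)
10920 [ 621.81480941 -199.81956133  115.0013565 ]
units tool xyz [0.0014 0.0021 0.5687] len mm 170.6 turn z None
```

View pics/wrist11.png

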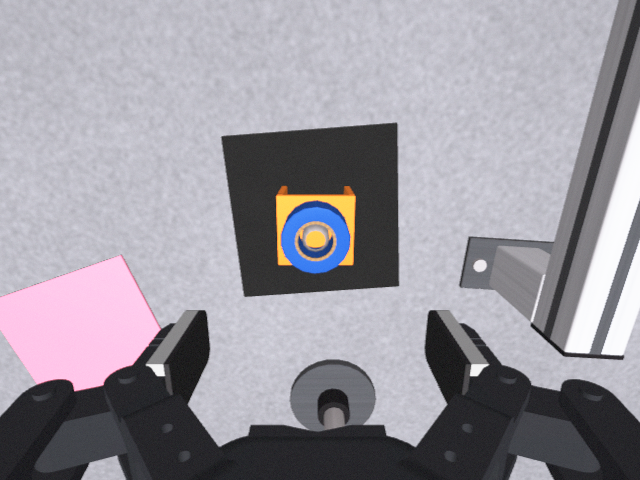

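View pics/s11.png

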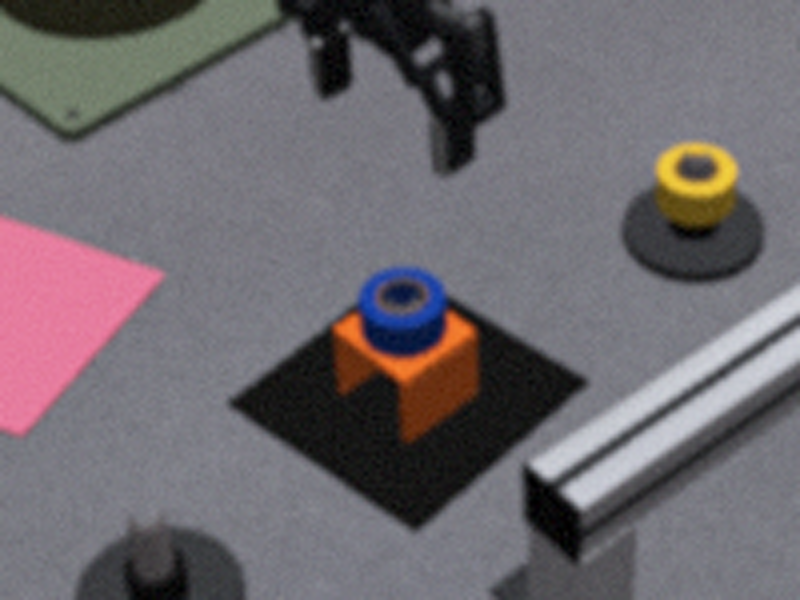

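The blue roll is fully down (top z≈79.6, axis within 1 mm of the caddy's centre), ringed at (316,238). Next I lower around the two legs.

apply_moves([
  [[0,0,0],[0.0027,0,0.1],1],
  [[0,0,0],[0,0,0.12],1],
  [[0,0,0],[0,0,0.12],1],
  [[0,0,0],[0,0,0.1],1],
  [[0,0,0],[0,0,0.08],1],
  [[0,0,0],[0,0,0.04],1],
  [[0,0,0],[0,0,0.01],1],
  [[0,0,0],[0,0,0],0.6],
  [[0,0,0],[0,0,0],-1],
  [[0,0,0],[0,0,0],-1],
  [[0,0,0],[0,0,0],-1],
  [[0,0,0],[0,0,0],-1],
], grip_force=50)

```text
t: 18.92
tcp_pos: [458.6, -128.8, 29.9]
eef_rot: [3.141, 0.0, 1.57]
ft_force: [-1.5, 0.5, 6.1]
opening: 59.7
```

```bash
python3 snap.py 12 wrist scene; python3 - <<'E'
from snap import *
for n in ("wrist11","top0"):
    c=load(n);q=cloud(c).reshape(-1,3)
    t=q[(q[:,2]>114)&(q[:,2]<126)&(q[:,0]>600)&(q[:,0]<710)&(abs(q[:,1]+16)<170)]
    r=[]
    for y in np.arange(-170,150,10):
        k=t[abs(t[:,1]-y)<5]
        if len(k)>8: r.append((y,k[:,0].min(),k[:,0].max(),np.median(k[:,2])))
    r=np.array(r); print(n); print(r[::3].round(1)); print(np.polyfit(r[:,0],(r[:,1]+r[:,2])/2,1))
E
```

```text
{'t': 18.925, 'q': [0.181, 0.964, 0.047, 2.015, -0.234, 0.167, 0.438], 'tcp_pos': [458.608, -128.81, 29.866], 'eef_rot': [3.141, 0.0, 1.57], 'ft_force': [-1.494, 0.523, 6.061], 'opening': 59.692}
wrist11
[[-170.   622.6  664.5  119.6]
 [-140.   624.6  660.2  119.6]
 [-110.   627.4  652.2  119.5]
 [ -80.   629.5  644.4  119.3]
 [ -50.   631.4  636.6  118.3]]
[-8.27949879e-02  6.30444952e+02]
top0
[[-170.   622.6  663.6  119.1]
 [-140.   624.8  663.7  119.6]
 [-110.   627.5  667.1  119.5]
 [ -80.   628.9  668.1  119.9]
 [ -50.   630.6  671.1  119.9]
 [ -20.   634.   671.5  119.2]
 [  10.   637.1  675.3  118.9]
 [  40.   636.7  677.2  118.7]
 [  70.   640.8  679.4  121.1]
 [ 100.   640.6  683.   119.6]
 [ 130.   646.   682.8  119.7]]
[7.05798194e-02 6.54723275e+02]
```

View pics/wrist12.png

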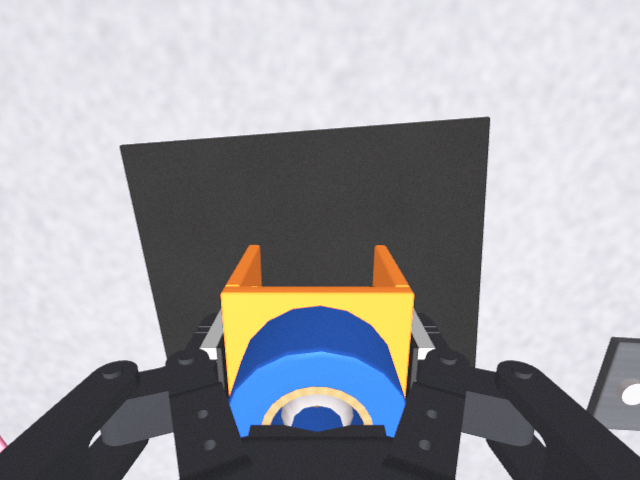

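Gripped by both legs, with pads at (222,340) and (412,340). Lift and carry to above the rail.

apply_moves([
  [[0,0,0],[0,0,-0.02],-1],
  [[0,0,0],[0,0,-0.05],-1],
  [[0,0,0],[0,0,-0.1],-1],
  [[0,0,0],[0,0,-0.1],-1],
  [[0,0,0],[0,0,-0.1],-1],
  [[0,0,0],[0,0,-0.06],-1],
  [[0,0,0],[0,0,-0.03],-1],
  [[0,0,0],[0.02,0.04,0],-1],
  [[0,0,0],[0.037,0.08,0],-1],
  [[0,0,0],[0.05,0.11,0],-1],
  [[0,0,0],[0.05,0.11,0],-1],
  [[0,0,0],[0.05,0.11,0],-1],
  [[0,0,0],[0.05,0.1,0],-1],
  [[0,0,0],[0.03,0.064,0],-1],
  [[0,0,0],[0.01,0.03,0],-1],
  [[0,0,0.045],[0,0,0],-1],
  [[0,0,0.045],[0,0,0],-1],
  [[0,0,0],[0,0,0],-1],
])

```text
t: 21.28
tcp_pos: [651.5, -39.9, 167.0]
eef_rot: [-3.141, 0.0, 1.498]
ft_force: [-0.3, 0.8, -4.7]
opening: 59.6
```

```bash
python3 snap.py 13 wrist scene top; python3 - <<'E'
from snap import *
f=load("scene13")["frame"][:,:,::-1]; cv2.imwrite("pics/s13.png",cv2.resize(f[200:350,280:480],(800,600),interpolation=2))
E
```

```text
{'t': 21.275, 'q': [-0.089, 0.935, 0.241, 1.266, -0.235, 0.968, 0.118], 'tcp_pos': [651.496, -39.922, 166.979], 'eef_rot': [-3.141, 0.0, 1.498], 'ft_force': [-0.27, 0.794, -4.675], 'opening': 59.639}
```

View pics/wrist13.png

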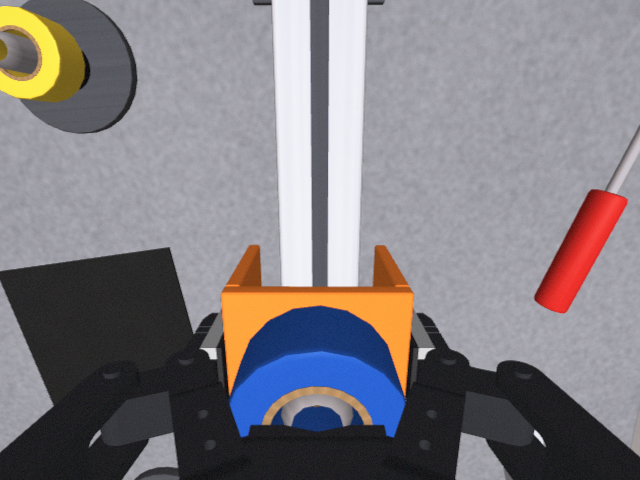

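View pics/s13.png

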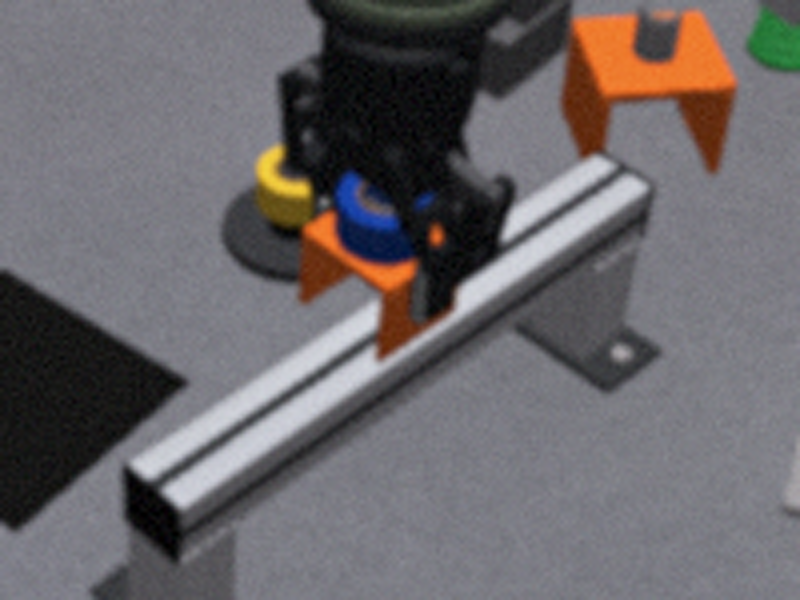

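```bash
python3 - <<'E'
from snap import *
s=readout.get_state();p=s["tcp_pos"];w=s["eef_rot"][2];print(p,w)
c=load("wrist13");P=cloud(c);H=hsv(c);h,sa,v=[H[...,i] for i in range(3)]
L=[];
g=cv2.GaussianBlur(cv2.cvtColor(c["frame"],cv2.COLOR_RGB2GRAY),(3,3),0).astype(int)
for r in range(20,240,10):
    u=np.where((abs(P[r,:,2]-120)<5)&(np.arange(640)>240)&(np.arange(640)<400))[0]
    a=plane(c,[[u.min()-.5,r],[u.max()+.5,r]],120); L.append((*a[0,:2],*a[1,:2],u.min(),u.max()))
L=np.array(L);print(L[::5].round(1))
mid=(L[:,:2]+L[:,2:4])/2; f=np.polyfit(mid[:,1],mid[:,0],1); print("rail x at y=-40",np.polyval(f,-40),"yaw deg",-np.degrees(np.arctan(f[0])))
# caddy plate front edge
m=(h>5)&(h<22)&(sa>150)&(v>100)
u=[np.where(m[r,200:440])[0]+200 for r in range(293,306)]
z=p[2]-26.9+51
e=np.array([[a.min()-.5,a.max()+.5] for a in u]); print(e[::4])
pc=np.array([plane(c,[[x0,r],[x1,r]],z)[:,:2] for (x0,x1),r in zip(e,range(293,306))]); cm=pc.mean(1)
print("plate centre line pts",cm[[0,-1]], "width",np.linalg.norm(pc[:,0]-pc[:,1],axis=1).mean(), "rail x there",np.polyval(f,cm[:,1]).mean()-cm[:,0].mean())
d=pc[:,1]-pc[:,0];print("plate yaw",np.degrees(np.arctan2(d[:,1],d[:,0])).mean())
E
```

```text
[651.65938182 -39.90422317 167.11744042] 1.4989871278144438
[[642.3  80.3 681.8  77.4 272.  366. ]
 [640.7  61.4 680.2  58.4 273.  364. ]
 [639.3  41.  678.6  38.  275.  362. ]
 [637.9  19.  677.3  16.  277.  361. ]
 [636.3  -4.8 675.4  -7.7 279.  359. ]]
rail x at y=-40 653.5075152233454 yaw deg -4.044958749241724
[[221.5 412.5]
 [220.5 413.5]
 [220.5 412.5]
 [221.5 412.5]]
plate centre line pts [[654.4879643  -12.15871584]
 [654.18900271 -16.18530408]] width 58.94739886438578 rail x there 1.0310460959316288
plate yaw -4.231291595312011
```

The rail line agrees in yaw (-4.04°), and the caddy is about 1 mm short in x. I'll correct that and lower.

apply_moves([
  [[0,0,0],[0,0.003,0.02],-1],
  [[0,0,0],[0,0,0.04],-1],
  [[0,0,0],[0,0,0.04],-1],
  [[0,0,0],[0,0,0.02],-1],
  [[0,0,0],[0,0,0],-1],
])

```text
t: 22.05
tcp_pos: [652.5, -39.9, 130.5]
eef_rot: [-3.141, 0.0, 1.499]
ft_force: [0.5, -0.1, -4.8]
opening: 59.1
```

apply_moves([
  [[0,0,0],[0,0,0.03],-1],
  [[0,0,0],[0,0,0.03],-1],
  [[0,0,0],[0,0,0.018],-1],
  [[0,0,0],[0,0,0.008],-1],
  [[0,0,0],[0,0,0],-1],
])

```text
t: 22.68
tcp_pos: [652.6, -40.0, 105.2]
eef_rot: [-3.142, 0.0, 1.499]
ft_force: [-0.4, 0.3, -4.5]
opening: 59.4
```

```bash
python3 snap.py 14 wrist scene; python3 - <<'E'
from snap import *
f=load("scene14")["frame"][:,:,::-1]; cv2.imwrite("pics/s14.png",cv2.resize(f[200:350,280:480],(800,600),interpolation=2))
E
```

```text
{'t': 22.675, 'q': [-0.081, 1.013, 0.221, 1.311, -0.251, 0.845, 0.134], 'tcp_pos': [652.641, -39.964, 105.163], 'eef_rot': [-3.142, 0.0, 1.499], 'ft_force': [-0.432, 0.312, -4.484], 'opening': 59.39}
```

View pics/s14.png

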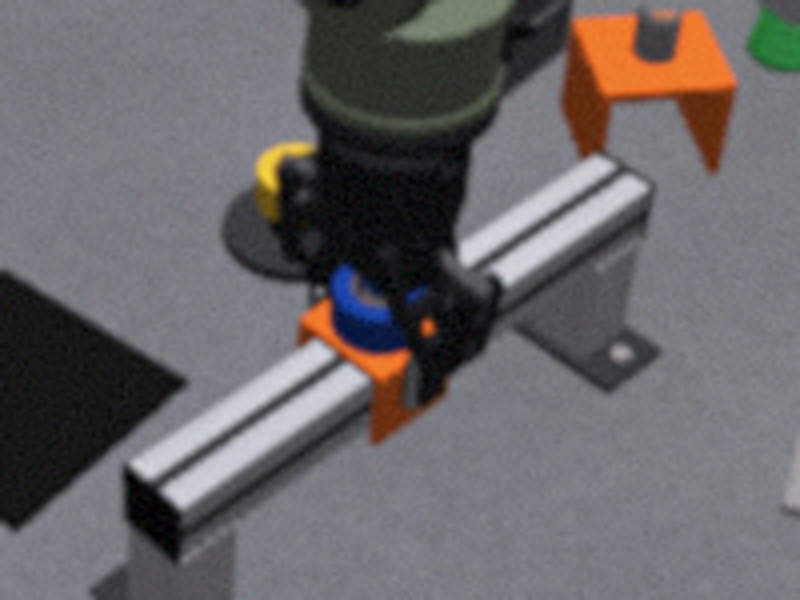

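The saddle straddles the rail with about 3 mm to go. I'll creep down.

apply_moves([
  [[0,0,0],[0,0,0.005],-1],
  [[0,0,0],[0,0,0.003],-1],
  [[0,0,0],[0,0,0],-1],
])

```text
t: 23.15
tcp_pos: [652.6, -39.9, 102.7]
eef_rot: [-3.141, 0.0, 1.499]
ft_force: [0.2, 0.4, -5.4]
opening: 59.2
```

apply_moves([
  [[0,0,0],[0,0,0.003],-1],
  [[0,0,0],[0,0,0],-1],
])

```text
t: 23.4
tcp_pos: [652.7, -39.9, 102.0]
eef_rot: [3.141, 0.0, 1.499]
ft_force: [-0.1, -0.2, -3.0]
opening: 59.5
```

apply_moves([
  [[0,0,0],[0,0,0.002],-1],
  [[0,0,0],[0,0,0],-1],
])

```text
t: 23.65
tcp_pos: [652.7, -39.9, 102.0]
eef_rot: [3.141, 0.0, 1.499]
ft_force: [-4.1, 0.2, 6.4]
opening: 59.5
```

apply_moves([
  [[0,0,0],[0,0,0.002],-1],
  [[0,0,0],[0,0,0],-1],
])

```text
t: 23.9
tcp_pos: [652.7, -40.0, 101.9]
eef_rot: [3.141, -0.0, 1.499]
ft_force: [-7.6, 1.1, 16.0]
opening: 59.2
```

The plate bears on the bar at 16 N. Release, then straight up.

apply_moves([
  [[0,0,0],[0,0,-0.003],-1],
  [[0,0,0],[0,0,0],0.5],
  [[0,0,0],[0,0,0],1],
  [[0,0,0],[0,0,0],1],
  [[0,0,0],[0,0,0],1],
  [[0,0,0],[0,0,0],1],
  [[0,0,0],[0,0,-0.05],1],
  [[0,0,0],[0,0,-0.1],1],
  [[0,0,0],[0,0,-0.12],1],
  [[0,0,0],[0,0,-0.12],1],
  [[0,0,0],[0,0,-0.1],1],
  [[0,0,0],[0,0,0],1],
])

```text
t: 25.4
tcp_pos: [653.3, -40.1, 251.8]
eef_rot: [3.137, 0.0, 1.499]
ft_force: [-0.1, -0.5, -0.7]
opening: 85.3
```

```bash
python3 snap.py 15 wrist scene; python3 - <<'E'
from snap import *
f=load("scene15")["frame"][:,:,::-1]; cv2.imwrite("pics/s15.png",cv2.resize(f[200:350,280:480],(800,600),interpolation=2))
c=load("wrist15");P=cloud(c);H=hsv(c);h,s,v=[H[...,i] for i in range(3)]
q=P.reshape(-1,3);near=(abs(q[:,0]-652)<45)&(abs(q[:,1]+40)<45);b=((h>100)&(h<130)&(s>130)).reshape(-1);o=((h>5)&(h<22)&(s>150)&(v>100)).reshape(-1)
t=q[near&b&(q[:,2]>148)]; print("roll top",cv2.minEnclosingCircle(t[:,:2].astype(np.float32)),np.median(t[:,2]))
A=np.c_[t[:,:2]-t[:,:2].mean(0),np.ones(len(t))];print("roll plane",np.linalg.lstsq(A,t[:,2],rcond=None)[0])
t=q[near&o&(q[:,2]>120)&(q[:,2]<133)]; print("plate",cv2.minAreaRect(t[:,:2].astype(np.float32)),np.median(t[:,2]))
A=np.c_[t[:,:2]-t[:,:2].mean(0),np.ones(len(t))];print("plate plane",np.linalg.lstsq(A,t[:,2],rcond=None)[0])
t=q[(abs(q[:,2]-120)<4)&(q[:,0]>600)&(q[:,0]<710)]; r=[]
for y in np.arange(-20,120,8):
    k=t[abs(t[:,1]-y)<4]
    if len(k)>50: r.append((y,(k[:,0].min()+k[:,0].max())/2,np.ptp(k[:,0]),np.median(k[:,2])))
r=np.array(r); g=r[(r[:,2]>36)&(r[:,2]<44)]; print(len(g),"rail x at -40",np.polyval(np.polyfit(g[:,0],g[:,1],1),-40), "rail z",np.median(g[:,3]))
E
```

```text
{'t': 25.4, 'q': [-0.093, 0.851, 0.264, 1.149, -0.215, 1.163, 0.097], 'tcp_pos': [653.315, -40.145, 251.776], 'eef_rot': [3.137, 0.0, 1.499], 'ft_force': [-0.11, -0.454, -0.718], 'opening': 85.29}
roll top ((654.2385864257812, -35.58123016357422), 42.69657516479492) 151.63435821286498
roll plane [-3.26354185e-03  3.60438238e-03  1.51759607e+02]
plate ((653.4375610351562, -39.78662872314453), (55.7652473449707, 59.56687545776367), 85.61187744140625) 125.69933043386219
plate plane [-2.97820644e-03 -4.25325428e-03  1.25693582e+02]
15 rail x at -40 653.2905346071987 rail z 119.71223150057634
```

View pics/wrist15.png

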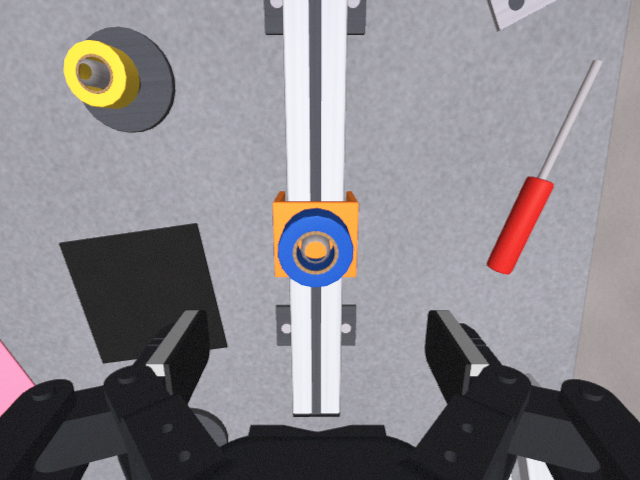

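View pics/s15.png

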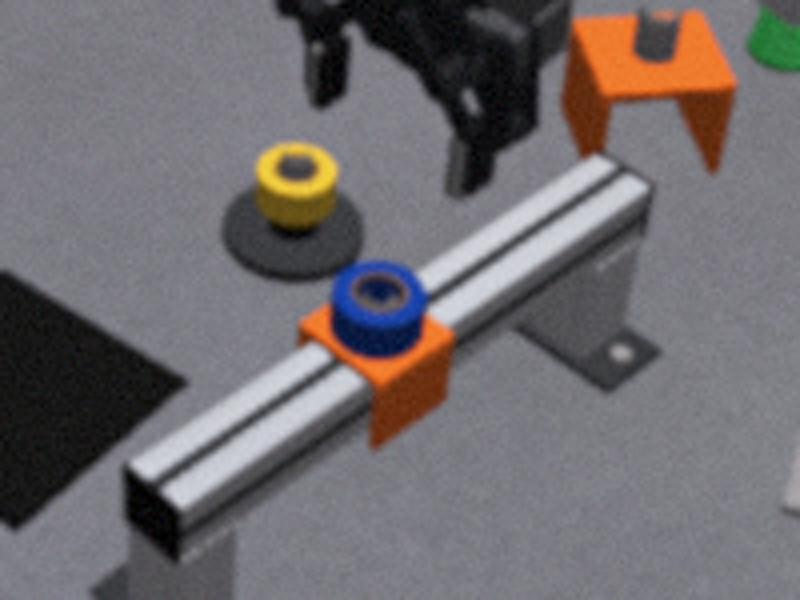

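The caddy sits flat astride the rail: plate top at 125.7, tilt about 0.005 rad, 0.1 mm off the centre line. The roll is down on it with its top at 151.7. The gripper is clear, so I'm handing in.

```bash
python3 -c "
from workcell import r
print(r.job_done())"
```

```text
the job is handed in; nothing more can be done
None
```

The loaded caddy hangs on the rail, and I handed the job in at about 25.4 s of the 72 s allowed. The system reports no verdict, so success rests on my own measurements below.

**What I did:** I gripped the small orange caddy by its post, lifted it out of the bin and stood it on the black mat. I slid the blue roll off its spindle and lowered it fully onto the caddy's post. Then I took the caddy by its two legs, lowered it over the rail until it was bearing on the bar, released it and backed straight up.

**Last checks, from the wrist camera:**

| Check | Measured | Allowed |
|---|---|---|
| Plate top height (expected 126 mm when seated) | 125.7 mm | within 4 mm |
| Plate centre from the rail's centre line | about 0.15 mm | 9 mm |
| Distance from the rail's middle | about 24 mm | 150 mm |
| Plate tilt | about 0.005 rad | 0.06 rad |
| Roll top height (expected 152 mm when fully down) | 151.7 mm | within 5 mm |

The gripper was open and clear, with TCP z at 252 mm.

**Checks that failed or disagreed:**
- **Roll centre on the rail:** my final circle fit was invalid, giving a 42.7 mm radius because stray blue pixels got in. For the roll's centring I rely on the pictures and on the valid fit on the mat, which put it within about 0.5 mm of the caddy's centre.
- **Finger opening:** it read about 2 mm low on the post and the roll, but not on the legs.
- **Things to leave alone:** my path never came near the can or the cup. The yellow roll still sits on its spindle in the last pictures. I did not measure any of the three again.

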